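Set the last push rivet of the vent plate

ROBOT

A 6-joint arm with a two-finger parallel gripper is mounted at the origin on a cart in front of the work surface, level with it; the furniture and walls round the work are solid. World frame = base frame: x ahead of the robot, y to its left, z up, the work surface at z = 0. Lengths are in m, angles in rad, forces in N, time in s.
With the tool pointing down it reaches from about 0.375 to 0.9 m from the base axis. Payload 3.1 kg.
Tool frame: the origin (TCP) lies at the very end of the fingers, on their centre line; the grasp point (between the pads) lies 19 mm behind it; z points along the fingers, y is the direction in which the jaws open and shut (so a half turn about z gives the same grasp; the last joint's range is limited). The gripper opens to 87 mm and grips with 3 to 60 N. Pads are 19 mm wide; open, the fingers measure 117 mm over their backs; the gripper's body (75 mm by 190 mm) begins 51 mm behind the grasp point.
Start: joints at [1.133, 0.527, 1.433, -0, 1.181, -0.178], TCP at [0.16, 0.604, 0.223] pointing down, gripper open.
Joint ranges: [-3.08, 3.08], [-0.75, 2.2], [0.22, 2.44], [-1.43, 4.57], [0, 2.65], [-2.85, 2.85]. Speed limits (rad/s): [2.79, 2.79, 3.14, 3.14, 3.14, 3.14].

INTERFACE

Orientations are given as a unit quaternion [x, y, z, w].
In Python, from rig import robot gives the robot as it stands. The module is installed in compiled form; this text tells all that it offers.
- The arm moves only by the tool carry_out, never from a script. Its argument "series" is a list of rows, each a list of 7 numbers: the shift along the tool's x, y, z in mm, then the turn, a rotation vector about the tool's x, y, z in degrees, then the gripper command: -1 is shut, 1 is fully open, values between are in proportion. In form: [[tx, ty, tz, rx, ry, rz, claw], ...]. A call has 1 to 8 rows; each row is the pose to reach, as a shift and turn from the pose measured when the call began, along the tool's axes at that moment; what a row does not reach only later rows make up. A row lasts 1/8 s, in which the tool goes at most 62.5 mm and 10.7 degrees, less where a joint would pass 70% of its speed; a pose out of reach is approached as far as the arm can. A call with a gripper value outside its range is refused whole. The fingers move at their own pace and stop on an object; "force" is the grip in N (left out, the last holds). Time passes only in rows, so rows that repeat a pose let the fingers close. It gives the time, the measured TCP pose, the force and the opening at its end, in the units of the state.
- robot.get_obs(): the state, without advancing time (a new reading comes with each control period).
- robot.camera(name): name is "scene" or "side" or "wrist"; returns a dict with "pixels" (420x560x3 uint8, red, green, blue), "fx", "fy", "cx", "cy" (pixels), "k1" (the pictures are not rectified: a ray, as slopes to the right and down, at radius r is drawn at 1 + k1 r^2 times it, then the intrinsics apply), "position" and "attitude" of the camera in the world. Camera axes: x right, y down, z forward; pixel columns grow to the right and rows downward; lengths in m; the calibration is good to about 2 mm. A picture is of the moment at which its call begins. There is no depth.
- robot.hand_in(): hands the job in, once; it reports no verdict.
The state is a dict: "time": time; "q": joint angles; "joint_velocities": joint speeds; "joint_torque": joint torques, N m; "position": TCP position; "tool_rot": TCP orientation; "ft_force": force on the tool from outside, world axes, zero at the start; "moment": the same for the moment, N m; "grip_width": finger opening in m.
Only numpy, scipy, OpenCV 4.12 (cv2) and the standard library are available. Lean on these libraries where they do the work, as an engineer would, in place of code of your own. Each camera call takes 0.05 s, during which the arm holds its last target.

TASK

The vent plate on the floating back panel of the little cabinet still lacks one push rivet. Take the unused rivet (the one whose centre pin stands up) from the wooden stand, seat it fully in the empty hole with its pin still up, then press the pin flush with the rivet's head, gently: the panel sinks loosely before it meets the soft bearers below, and a push of over about 20 N would crush them. Leave the used rivet in the stand.

Things in the scene. Friction and masses are not known exactly. Their poses are not given: they have to be found in the camera images.
- carcass: fixed shallow wooden cabinet frame lying on the bench, 180 (its x) x 150 (its y) x 66 mm high; origin: centre of its underside. On top, 3 mm above the rim, a thin plywood panel with an aluminium vent plate 110 x 90 x 2 mm. Rivet places at x +-42, y +-32 mm: three hold set rivets (black heads 24 mm across, 4 mm high), the one at x -42, y +32 is an empty hole
- empty_hole (a point): centre of the mouth of the empty hole, on the upper face of the vent plate (71 mm above the bench at rest); round, 12 mm wide, through 8 mm of plate and panel, hollow below; axis vertical, z up. It sinks with the panel
- panel (a joint): how far the floating panel has sunk, m: 0 at rest, grows downward. Light springs hold it up: 2 N starts it down and under 5 N sinks it until it lands on the bearers, 1 to 15 mm lower, differently each time and not visible from outside. Heights measured at rest therefore do not hold under load. It springs back when let go
- stand: fixed wooden block 90 (its x) x 40 (its y) x 40 mm high, with two holes of 16 mm in its top at x -25 and +25 mm, a rivet standing in each; origin at the centre of its underside
- rivet: the unused push rivet, loose, upright, about 25 g. Black round head 24 mm across, 4 mm high; below it a shank 10 mm thick, 19 mm long, with a tapered nose. Origin: centre of the head's underside, z up along the shank: seated, it lies at the hole's mouth. Its grey centre pin, 9 mm thick, stands 10 mm above the head and can be gripped there (or the head by its rim)
- pin (a joint): how far the centre pin is pushed in, m: 0 standing 10 mm above the head, 0.010 flush with the head. It slides stiffly, needs about 9 N all the way and stays where it is left. As it goes in, two ears at the shank's lower end spread (2 mm each way) behind the panel; with the pin in by more than about 3 mm the rivet no longer enters the hole
- pin_top (a point): centre of the pin's flat top, 14 mm above the rivet's origin while the pin is up, 4 mm when it is flush
- spent_rivet: the used rivet in the stand's other hole: same size and look, but its pin is flush and its ears are spread. Origin at the centre of the head's underside. Stays in the stand
- bearer (a joint): how far the soft bearer strips hidden under the panel are squeezed, m: 0 until the panel lands on them, then 1 mm for every 10 N; more than 0.002 crushes them
Things that resemble listed ones, but are neither listed nor needed, are in the scene too. Several things look just like the stand: the one meant starts nearest to the robot's base.

How it is judged:
By the outcome, as a careful person would: the job done as asked, in the order asked, and still so for the second after the job is handed in, with the robot touching nothing.
It also fails if it takes over 45 s, if anything falls off the work surface, if the arm or the gripper's body presses on something with over 40 N, if the wrist force passes 120 N, or if a joint passes its speed limit or range.

## Working session

There is one attempt and no reset: what is moved stays moved. The work goes in short steps, Python scripts to look and compute and a tool call to move; the robot and the scene stay as the last step left them, time stands still between calls to the robot, and variables do not carry over. Pictures are saved under pics/ and viewed, and the job is handed in when it is done.

Besides the shell and the picture viewer there is one more tool, called after "Call:" as name(argument=value, ...) on one line, values as JSON. carry_out: Moves the arm, as the interface text tells. Its arguments: {"type":"object","properties":{"series":{"type":"array"},"force":{"type":"number"}},"required":["series"]}

```bash
mkdir -p pics
cat > h.py <<'E'
import numpy as np, cv2
from scipy.spatial.transform import Rotation as R
from rig import robot
def rot(a):
    a=np.array(a,float)
    return a if a.shape==(3,3) else R.from_quat(a).as_matrix()
def ray(c,u,v):
    d=np.array([(u-c['cx'])/c['fx'],(v-c['cy'])/c['fy']]); p=d.copy()
    for _ in range(30): p=d/(1+c['k1']*(p@p))
    r=rot(c['attitude'])@np.array([p[0],p[1],1.]); return np.array(c['position']),r/np.linalg.norm(r)
def plane(c,u,v,z):
    o,r=ray(c,u,v); return o+r*(z-o[2])/r[2]
def proj(c,P):
    q=rot(c['attitude']).T@(np.array(P)-np.array(c['position'])); p=q[:2]/q[2]; p=p*(1+c['k1']*(p@p))
    return np.array([p[0]*c['fx']+c['cx'],p[1]*c['fy']+c['cy']])
def save(n,im): cv2.imwrite('pics/'+n+'.png',im[:,:,::-1])
E
python3 - <<'E'
from h import *
import pickle
for n in ["scene","side","wrist"]:
    c=robot.camera(n); save(n+'0',c['pixels']); pickle.dump(c,open(n+'0.pkl','wb'))
    print(n,c['position'],c['attitude'],c['fx'],c['k1'])
print(robot.get_obs())
E
```

```text
scene [-0.05203101 -0.46691194  1.01009127] [ 0.86302428 -0.35288047  0.1352293  -0.33522754] 543.7422160967852 -0.2091164210049731
side [ 0.2999941  -0.67148269  0.64232671] [ 0.86915284 -0.14439835  0.0742703  -0.46712566] 392.40889344731374 -0.026494597690845324
wrist [0.07903371 0.62439982 0.38277969] [0.78304596 0.60303289 0.09153099 0.12170635] 360.9139038641275 -0.053290679618291675
{'time': 0.15, 'q': array([ 1.13346025e+00,  5.28266194e-01,  1.43361868e+00,  1.98002233e-05,
        1.18140678e+00, -1.78519890e-01]), 'joint_velocities': array([-0.00033631, -0.00282933, -0.00359358,  0.00098614, -0.00137852,
        0.00173898]), 'joint_torque': array([ 1.20152967e-03, -4.40429664e+01, -1.76842010e+01,  6.33928715e-02,
        5.53563272e-02, -9.74850809e-05]), 'position': array([0.15969327, 0.60366534, 0.22178469]), 'tool_rot': array([ 1.29050894e-01,  9.91637608e-01, -8.06768314e-04, -2.66195851e-04]), 'ft_force': array([ 0.51960031, -0.03385452, -0.18618556]), 'moment': array([-0.00428208, -0.02955312,  0.06373315]), 'grip_width': 0.08723016041255731}
```

View pics/scene0.png

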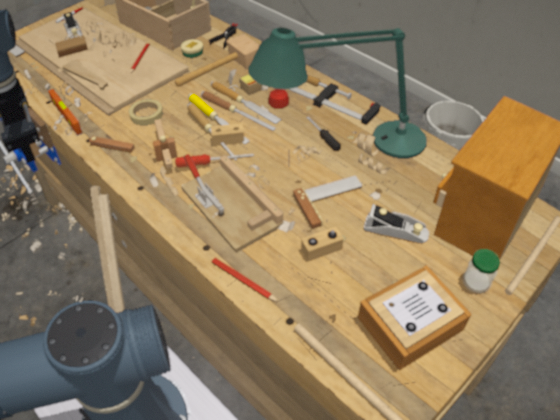

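View pics/side0.png

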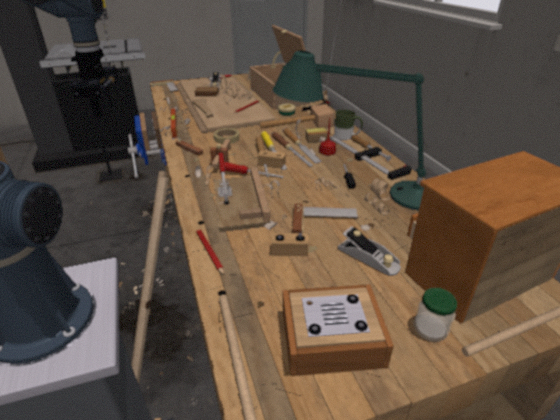

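View pics/wrist0.png

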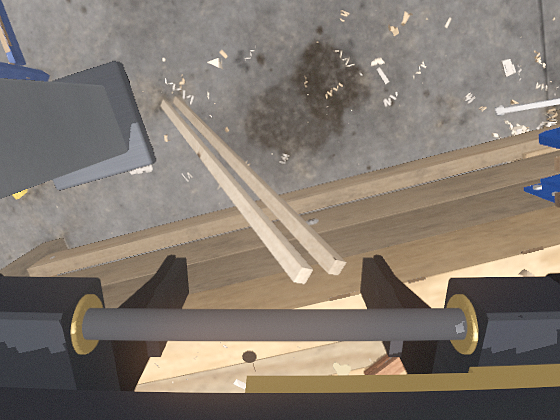

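Run:
```python
from h import *
import pickle
s=pickle.load(open('scene0.pkl','rb'));d=pickle.load(open('side0.pkl','rb'))
def cr(im,x,y,w,h,k): return cv2.resize(im[y:y+h,x:x+w],(w*k,h*k),interpolation=cv2.INTER_CUBIC)
a=cr(s['pixels'],285,215,80,60,5);b=cr(s['pixels'],350,260,130,100,3)
save('crA',a); save('crB',b)
save('crC',cr(d['pixels'],260,225,60,40,8));save('crD',cr(d['pixels'],275,280,120,95,5))
save('crE',cr(s['pixels'],150,60,130,100,5))
for n,p in dict(st1=(322,236),st2=(227,132),st3=(255,82)).items(): print(n,plane(s,*p,0.04), np.linalg.norm(plane(s,*p,0.04)[:2]))
for p in [(289,238),(272,158),(315,133)]: print(plane(d,*p,0.04))
```

```text
st1 [0.56995222 0.04356263 0.04      ] 0.571614590977401
st2 [0.65715675 0.48516985 0.04      ] 0.8168505197303452
st3 [0.87762992 0.61132151 0.04      ] 1.069555169251723
[0.56627265 0.04119553 0.04      ]
[0.66100561 0.4690013  0.04      ]
[0.88220625 0.61610154 0.04      ]
```

View pics/crA.png

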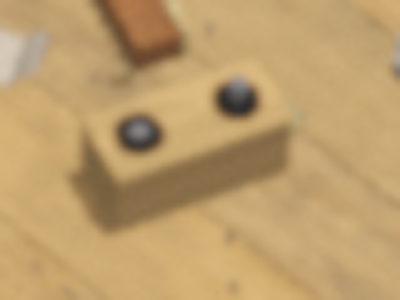

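View pics/crB.png

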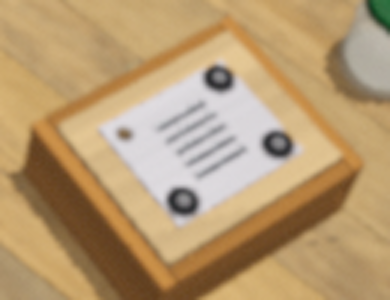

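View pics/crC.png

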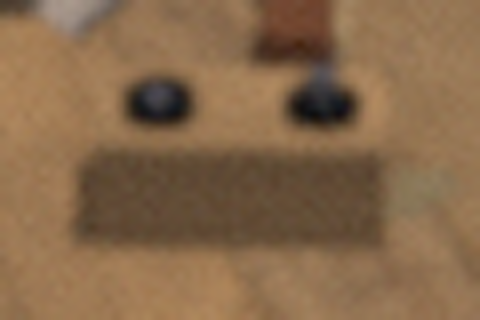

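View pics/crD.png

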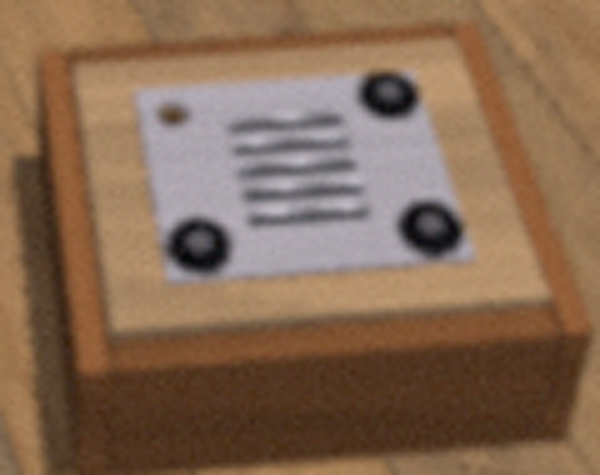

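View pics/crE.png

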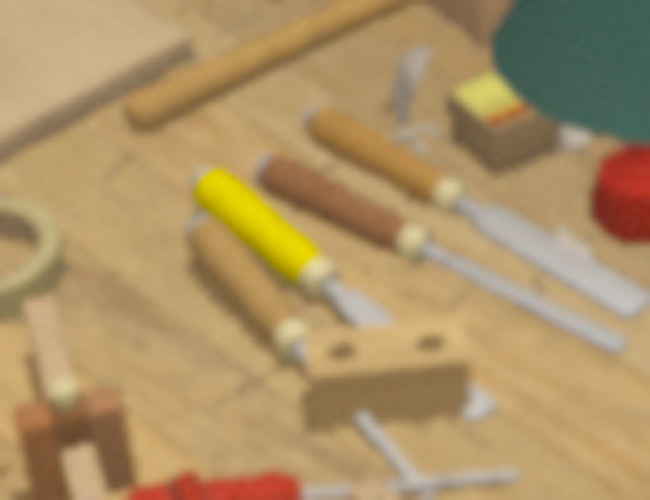

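Run:
```python
from h import *
import pickle
s=pickle.load(open('scene0.pkl','rb'));d=pickle.load(open('side0.pkl','rb'))
def blobs(c,x,y,w,h,z,thr):
    g=c['pixels'][y:y+h,x:x+w].max(2); m=(g<thr).astype('uint8')
    n,l,st,ce=cv2.connectedComponentsWithStats(m)
    for i in range(1,n):
        if st[i,4]>8:
            u,v=x+st[i,0]+(st[i,2]-1)/2, y+st[i,1]+(st[i,3]-1)/2
            print(st[i],'bb',u,v,plane(c,u,v,z).round(4))
for z,bs in ((.044,[(s,285,215,80,60),(d,262,228,55,20)]),(.075,[(s,375,275,90,65),(d,290,285,90,55)])):
    for c,*b in bs: print('--');blobs(c,*b,z,85)
print('hole',plane(s,350+124/3,260+134/3,.071),plane(d,275+172/5,280+114/5,.071))
print('box',plane(s,437,235,0),plane(s,497,257,0),'jar',plane(s,478,285,0), 'lamp',plane(s,400,138,0),'shade',plane(s,285,60,.25))
# stand corners top, scene crop A
for p in [(85,125),(118,185),(290,122),(255,60)]: print(plane(s,285+p[0]/5,215+p[1]/5,.04))
# carcass top corners crop B  (rim z=.066)
for p in [(35,128),(168,280),(360,165),(230,20)]: print(plane(s,350+p[0]/3,260+p[1]/3,.066))
print(R.from_quat(robot.get_obs()['tool_rot']).as_matrix())
w=pickle.load(open('wrist0.pkl','rb')); o=robot.get_obs(); T=rot(o['tool_rot']); print('cam in tool',T.T@(np.array(w['position'])-o['position']),'\n',T.T@rot(w['attitude']))
```

```text
--
[44 18  7  5 26] bb 332.0 235.0 [0.586  0.0272 0.044 ]
[24 26  7  4 13] bb 312.0 242.5 [0.5371 0.0444 0.044 ]
--
[30  2  9  3 20] bb 296.0 231.0 [0.5907 0.0572 0.044 ]
[14  7  8  6 39] bb 279.5 237.5 [0.5432 0.0459 0.044 ]
[34  7  8  6 38] bb 299.5 237.5 [0.5895 0.0299 0.044 ]
--
[44  8  8  7 26] bb 422.5 286.0 [ 0.598  -0.2165  0.075 ]
[63 30  9  7 30] bb 442.0 308.0 [ 0.5824 -0.2785  0.075 ]
[31 48  9  8 31] bb 410.0 326.5 [ 0.5014 -0.2569  0.075 ]
--
[57 10 11  8 70] bb 352.0 298.5 [ 0.6013 -0.2157  0.075 ]
[65 36 12 10 87] bb 360.5 325.5 [ 0.5855 -0.2785  0.075 ]
[19 39 12 10 91] bb 314.5 328.5 [ 0.5051 -0.2576  0.075 ]
hole [ 0.51773226 -0.19672714  0.071     ] [ 0.52118144 -0.19562166  0.071     ]
box [ 0.79855639 -0.1327612   0.        ] [ 0.84751777 -0.27936753  0.        ] jar [ 0.74381739 -0.28916471  0.        ] lamp [1.02633416 0.15438125 0.        ] shade [0.7987598  0.39773078 0.25      ]
[0.52849105 0.06776979 0.04      ]
[0.51411923 0.0329514  0.04      ]
[0.59697234 0.00254161 0.04      ]
[0.6134582  0.03904484 0.04      ]
[ 0.4813694 -0.1484167  0.066    ]
[ 0.45348706 -0.28616533  0.066     ]
[ 0.61570385 -0.32977774  0.066     ]
[ 0.65211734 -0.19035791  0.066     ]
[[-9.66691592e-01  2.55943010e-01 -7.36167978e-04]
 [ 2.55943869e-01  9.66690432e-01 -1.53133798e-03]
 [ 3.19711289e-04 -1.66874923e-03 -9.99998557e-01]]
cam in tool [ 0.08333126 -0.00086909 -0.16096713] 
 [[-5.70919844e-06 -9.53528652e-01 -3.01302357e-01]
 [ 9.99998431e-01  5.28217474e-04 -1.69059310e-03]
 [ 1.77118213e-03 -3.01301894e-01  9.53527153e-01]]
```

Call:
carry_out(series=[[-60,-48,0,0,0,1,0],[-120,-96,0,0,0,2,0],[-180,-144,0,0,0,3,0],[-236,-188,0,0,0,4,0],[-290,-231,0,0,0,4.7,0],[-345,-275,0,0,0,4.7,0],[-400,-319,0,0,0,4.7,0],[-455,-363,0,0,0,4.7,0]], force=20)

```text
time: 1.15
position: [0.4586, 0.2007, 0.2222]
tool_rot: [0.17, 0.985, -0.001, -0.0]
ft_force: [0.6, 0.3, -0.2]
grip_width: 0.0434
```

Call:
carry_out(series=[[-50,-34,17,0,0,0,0],[-100,-67,34,0,0,0,0],[-145,-96,50,0,0,0,0],[-180,-119,62,0,0,0,0],[-180,-119,62,0,0,0,0],[-180,-119,62,0,0,0,0]])

```text
time: 1.9
position: [0.5875, 0.0286, 0.1599]
tool_rot: [0.17, 0.985, -0.001, -0.001]
ft_force: [-0.2, -0.4, 0.1]
grip_width: 0.043
```

```bash
cat > look.py <<'E'
from h import *
import pickle,sys
n=sys.argv[1]; c=robot.camera('wrist'); save(n,c['pixels']); pickle.dump(c,open(n+'.pkl','wb'))
o=robot.get_obs(); print(o['position'],R.from_quat(o['tool_rot']).as_matrix().round(4).tolist(),o['ft_force'],o['grip_width'])
E
python3 look.py w1
```

```text
[0.58735942 0.02915898 0.16026745] [[-0.9426, 0.3339, -0.0019], [0.3339, 0.9426, -0.0007], [0.0015, -0.0013, -1.0]] [-0.46204869  0.501823    0.23614816] 0.043815366767261485
```

View pics/w1.png

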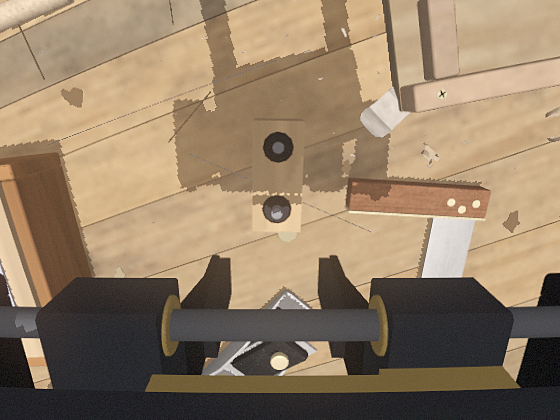

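Run:
```python
from h import *
import pickle
c=pickle.load(open('w1.pkl','rb')); im=c['pixels']
save('w1c',cv2.resize(im[115:245,235:325],None,fx=4.5,fy=4.5,interpolation=cv2.INTER_CUBIC))
m=(im.max(2)<70).astype('uint8'); m[:, :240]=0;m[:,320:]=0;m[250:]=0
cs,_=cv2.findContours(m,cv2.RETR_EXTERNAL,cv2.CHAIN_APPROX_NONE)
for k in cs:
    if len(k)>30:
        e=cv2.fitEllipse(k); print(e,plane(c,*e[0],.043).round(4),plane(c,e[0][0]+e[1][0]/2,e[0][1],.043).round(4))
```

```text
((277.7657165527344, 146.70045471191406), (28.349164962768555, 28.927507400512695), 161.85577392578125) [0.5414 0.0465 0.043 ] [0.545  0.0567 0.043 ]
```

View pics/w1c.png

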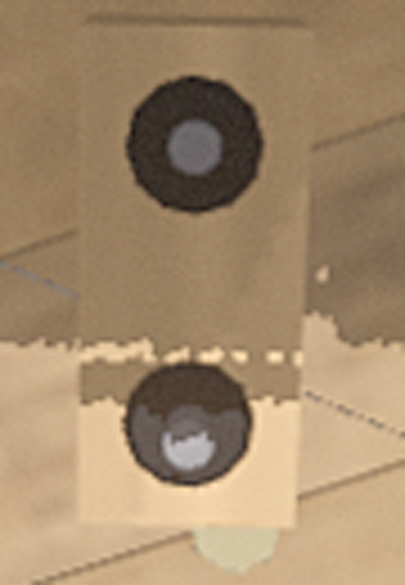

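Run:
```python
from h import *
import pickle
c=pickle.load(open('w1.pkl','rb'))
f=lambda x,y:(235+x/4.5-.4,115+y/4.5-.4)
print('head',plane(c,*f(189,424),.042),'pin top',plane(c,*f(188,441),.054))
print('head spent',plane(c,*f(195,144),.042))
a=plane(c,*f(189,424),.042); 
o=robot.get_obs();T=rot(o['tool_rot'])
for k in (a,plane(c,*f(188,441),.054)): print(T.T@(k-o['position']))
# refs: where fingertips project
for y in (-.022,.022): print(proj(c,o['position']+T@np.array([0,y,0])))
```

```text
head [0.58814284 0.02902489 0.042     ] pin top [0.58757243 0.02899786 0.054     ]
head spent [0.5414983  0.04658252 0.042     ]
[-0.00096346  0.00029198  0.11826584]
[-4.16520416e-04  6.01388743e-05  1.06266957e-01]
[232.75259999 275.70136101]
[321.6203031  275.67244221]
```

Call:
carry_out(series=[[-0.5,0,40,0,0,0,0],[-0.5,0.2,80,0,0,0,0],[-0.5,0.2,105,0,0,0,0],[-0.5,0.2,113,0,0,0,0],[-0.5,0.2,114.5,0,0,0,0],[-0.5,0.2,114.5,0,0,0,0]])

```text
time: 2.7
position: [0.5885, 0.0294, 0.047]
tool_rot: [0.169, 0.986, -0.0, 0.0]
ft_force: [-0.0, -0.2, 1.0]
grip_width: 0.0432
```

```bash
python3 look.py w2
```

```text
[0.58857686 0.02925372 0.04705726] [[-0.9428, 0.3335, 0.0006], [0.3335, 0.9428, -0.0011], [-0.0009, -0.0008, -1.0]] [ 0.66246961 -0.24029007 -0.0247339 ] 0.04372008788176606
```

View pics/w2.png

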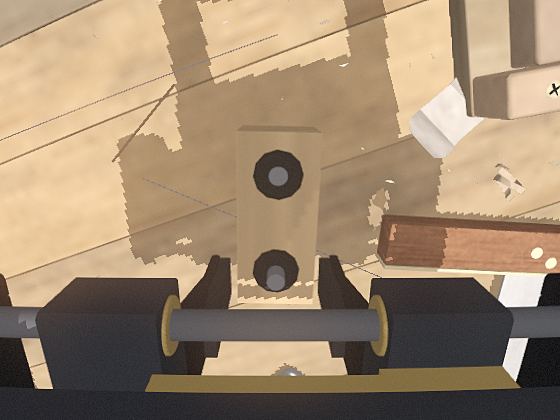

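Call:
carry_out(series=[[0,0,1.2,0,0,0,0],[0,0,1.2,0,0,0,-0.4],[0,0,1.2,0,0,0,-0.8],[0,0,1.2,0,0,0,-1],[0,0,1.2,0,0,0,-1],[0,0,1.2,0,0,0,-1],[0,0,1.2,0,0,0,-1]], force=25)

```text
time: 3.62
position: [0.5885, 0.0292, 0.0458]
tool_rot: [0.169, 0.986, -0.0, 0.0]
ft_force: [0.1, 0.6, 0.1]
grip_width: 0.0073
```

```bash
python3 look.py w3
```

```text
[0.58852667 0.02924569 0.04581262] [[-0.9428, 0.3335, 0.0005], [0.3335, 0.9428, -0.0011], [-0.0008, -0.0009, -1.0]] [-0.25372974 -0.42633602 -1.39453632] 0.0072924560979365635
```

View pics/w3.png

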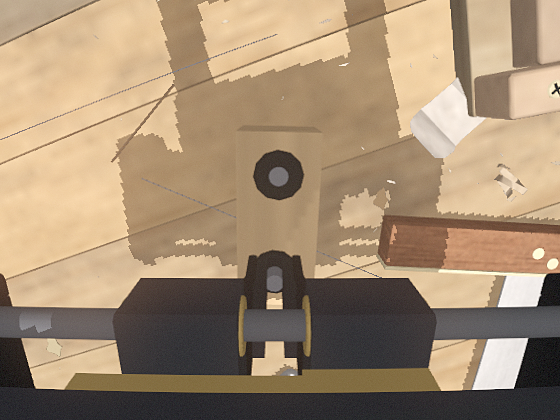

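Call:
carry_out(series=[[0,0,-4,0,0,0,-1],[0,0,-12,0,0,0,-1],[0,0,-25,0,0,0,-1],[0,0,-45,0,0,0,-1],[0,0,-70,0,0,0,-1],[0,0,-85,0,0,0,-1],[0,0,-90,0,0,0,-1]])

```text
time: 4.55
position: [0.5891, 0.0293, 0.1373]
tool_rot: [0.169, 0.986, -0.0, 0.002]
ft_force: [-0.0, -0.1, -0.8]
grip_width: 0.007
```

```bash
python3 look.py w4
python3 - <<'E'
from h import *
import pickle
c=pickle.load(open('w4.pkl','rb'))
save('w4c',cv2.resize(c['pixels'][220:320,210:340],None,fx=5,fy=5,interpolation=cv2.INTER_CUBIC))
c=robot.camera('side'); o=robot.get_obs(); u,v=proj(c,o['position']).astype(int); print(u,v)
save('s4c',cv2.resize(c['pixels'][v-40:v+40,u-50:u+50],None,fx=6,fy=6,interpolation=cv2.INTER_CUBIC))
E
```

```text
[0.5889786  0.02928261 0.13714483] [[-0.9428, 0.3334, 0.0024], [0.3334, 0.9428, -0.0014], [-0.0027, -0.0005, -1.0]] [0.03124929 0.16413606 0.80413006] 0.0072459364613390006
300 206
```

View pics/w4c.png

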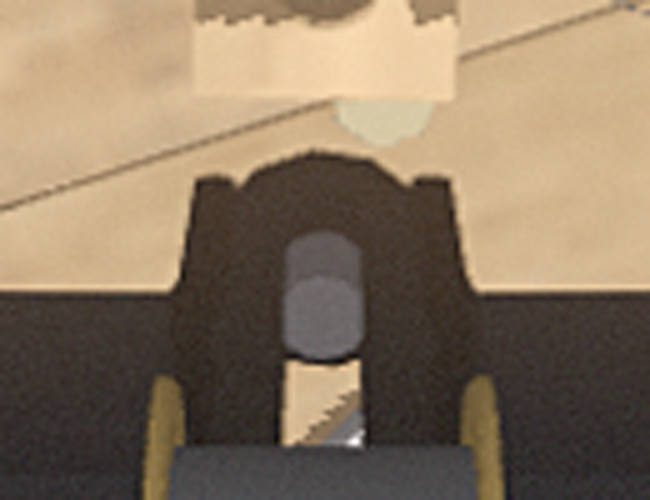

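View pics/s4c.png

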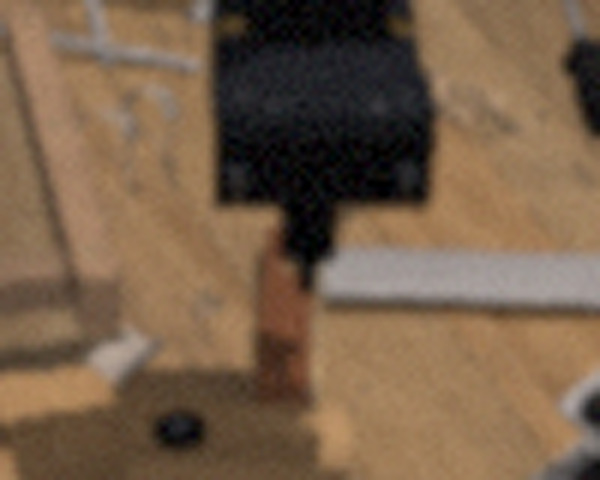

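Run:
```python
from h import *
import pickle
c=pickle.load(open('w4.pkl','rb')); o=robot.get_obs(); T=rot(o['tool_rot']); p=np.array(o['position'])
f=lambda x,y:(210+x/5-.4,220+y/5-.4)
for n,q,dz in (('pintop',(323,318),-.0082),('pinbase',(322,270),.0018),('rim',(322,152),.0018)):
    P=plane(c,*f(*q),p[2]-dz); print(n,T.T@(P-p))
C=np.array([.519,-.1952,p[2]]); print(T.T@(C-p))
```

```text
pintop [-0.00060902 -0.00089295 -0.00819842]
pinbase [-0.0006254  -0.00100421  0.0018017 ]
rim [ 0.01227641 -0.00100286  0.00178114]
[-9.26040532e-03 -2.34870544e-01  1.79586267e-04]
```

Call:
carry_out(series=[[-2,-30,-10,0,0,0,-1],[-4,-75,-20,0,0,0,-1],[-5,-120,-30,0,0,0,-1],[-7,-165,-33,0,0,0,-1],[-8,-205,-33,0,0,0,-1],[-9,-235,-33,0,0,0,-1],[-9,-235,-33,0,0,0,-1],[-9,-235,-33,0,0,0,-1]])

```text
time: 5.65
position: [0.5182, -0.1944, 0.1687]
tool_rot: [0.169, 0.986, 0.0, -0.0]
ft_force: [0.1, 0.5, 1.3]
grip_width: 0.0073
```

```bash
python3 look.py w5
```

```text
[ 0.51844294 -0.19406432  0.16887183] [[-0.943, 0.3329, 0.0], [0.3329, 0.943, 0.0], [-0.0, 0.0001, -1.0]] [-0.14516274  0.3680828   0.04241642] 0.007530211808128706
```

View pics/w5.png

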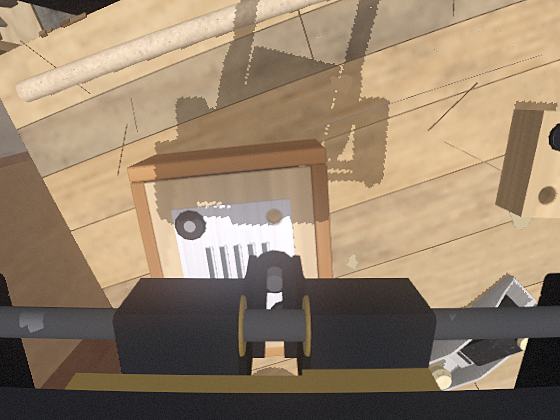

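Run:
```python
from h import *
import pickle
c=pickle.load(open('w5.pkl','rb')); o=robot.get_obs(); T=rot(o['tool_rot']); p=np.array(o['position'])
save('w5c',cv2.resize(c['pixels'][190:310,170:310],None,fx=5,fy=5,interpolation=cv2.INTER_CUBIC))
hsv=cv2.cvtColor(c['pixels'][205:232,262:290],cv2.COLOR_RGB2HSV); m=((hsv[:,:,1]>80)).astype('uint8')
n,l,st,ce=cv2.connectedComponentsWithStats(m); print(st,ce+[262,205])
for i in range(1,n):
    if st[i,4]>60: print(T.T@(plane(c,*(ce[i]+[262,205]),.071)-p))
```

```text
[[  0   0  28  27 755]
 [ 18  10   1   1   1]] [[275.49403974 218.00397351]
 [280.         215.        ]]
```

View pics/w5c.png

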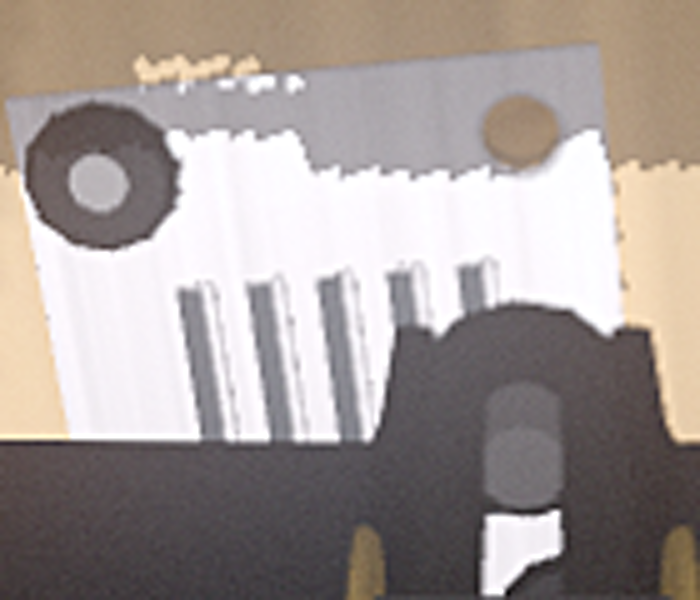

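Run:
```python
from h import *
import pickle
c=pickle.load(open('w5.pkl','rb')); o=robot.get_obs(); T=rot(o['tool_rot']); p=np.array(o['position'])
f=lambda x,y:(170+x/5-.4,190+y/5-.4)
P=plane(c,*f(521,131),.071);print('hole',P,T.T@(P-p))
print('w',np.linalg.norm(plane(c,*f(483,131),.071)-plane(c,*f(559,131),.071)))
for n,q,dz in (('pintop',(523,468),-.0082),('pinbase',(524,422),.0018),('rim',(524,302),.0018)):
    P=plane(c,*f(*q),p[2]-dz); print(n,T.T@(P-p))
P=plane(c,*f(103,173),.074);print('head',P,T.T@(P-p))
```

```text
hole [ 0.51787438 -0.19577055  0.071     ] [-3.13863251e-05 -1.80311095e-03  9.78717393e-02]
w 0.011451711701375681
pintop [ 0.00057075 -0.00137576 -0.00820007]
pinbase [ 0.00031319 -0.00128783  0.00179993]
rim [ 0.01332753 -0.00127821  0.00179987]
head [ 0.50225143 -0.25698423  0.074     ] [-0.00567736 -0.06472604  0.0948686 ]
```

Call:
carry_out(series=[[-0.2,-0.2,20,0,0,0,-1],[-0.4,-0.4,40,0,0,0,-1],[-0.4,-0.4,48,0,0,0,-1],[-0.4,-0.4,48,0,0,0,-1],[-0.4,-0.4,48,0,0,0,-1]])

```text
time: 6.32
position: [0.5193, -0.1945, 0.1215]
tool_rot: [0.169, 0.986, -0.0, 0.001]
ft_force: [0.1, 0.2, 0.1]
grip_width: 0.0075
```

```bash
python3 look.py w6;  python3 - <<'E'
from h import *
import pickle
c=pickle.load(open('w6.pkl','rb'))
save('w6c',cv2.resize(c['pixels'][210:310,200:340],None,fx=5,fy=5,interpolation=cv2.INTER_CUBIC))
E
```

```text
[ 0.51927143 -0.19462663  0.12160838] [[-0.9431, 0.3326, 0.0014], [0.3326, 0.9431, -0.0007], [-0.0015, -0.0002, -1.0]] [-0.76889249  0.01777976 -0.23174469] 0.007539915166476171
```

View pics/w6c.png

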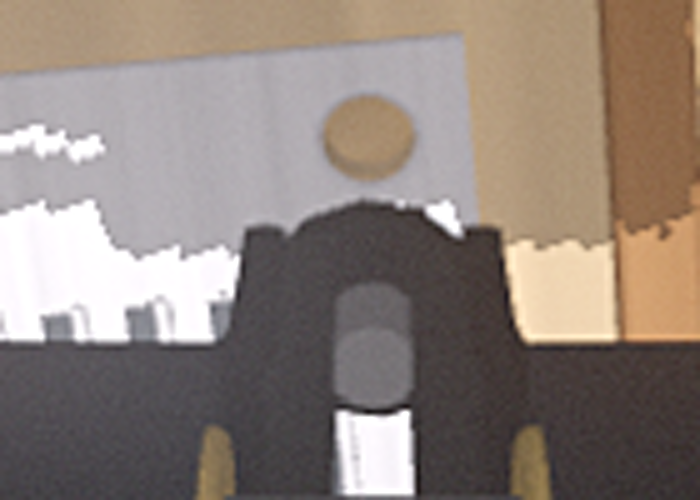

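Run:
```python
from h import *
import pickle
c=pickle.load(open('w6.pkl','rb')); o=robot.get_obs(); T=rot(o['tool_rot']); p=np.array(o['position'])
f=lambda x,y:(200+x/5-.4,210+y/5-.4)
P=plane(c,*f(368,137),.071);print('hole',P,T.T@(P-p))
print('w',np.linalg.norm(plane(c,*f(323,137),.071)-plane(c,*f(414,137),.071)))
for n,q,dz in (('pintop',(374,369),-.0082),('pinbase',(374,322),.0018),('rim',(373,202),.0018)):
    P=plane(c,*f(*q),p[2]-dz); print(n,T.T@(P-p))
```

```text
hole [ 0.51772545 -0.19576557  0.071     ] [ 0.00115582 -0.0015767   0.05060705]
w 0.011424259662524238
pintop [ 0.00041941 -0.00077658 -0.00820047]
pinbase [ 0.00026825 -0.00078445  0.00179978]
rim [ 0.01329296 -0.00088791  0.00178008]
```

Call:
carry_out(series=[[0.4,-0.4,10,0,0,0,-1],[0.7,-0.6,20,0,0,0,-1],[0.7,-0.6,25,0,0,0,-1],[0.7,-0.6,27,0,0,0,-1],[0.7,-0.6,27,0,0,0,-1]])

```text
time: 7.0
position: [0.5184, -0.195, 0.0944]
tool_rot: [0.169, 0.986, -0.0, 0.001]
ft_force: [0.3, -0.1, -0.4]
grip_width: 0.0071
```

```bash
python3 look.py w7;  python3 - <<'E'
from h import *
import pickle
c=pickle.load(open('w7.pkl','rb'))
save('w7c',cv2.resize(c['pixels'][210:310,200:340],None,fx=5,fy=5,interpolation=cv2.INTER_CUBIC))
c=robot.camera('side')
save('s7c',cv2.resize(c['pixels'][240:340,270:400],None,fx=5,fy=5,interpolation=cv2.INTER_CUBIC))
E
```

```text
[ 0.51857805 -0.19506025  0.09460676] [[-0.9431, 0.3326, 0.0015], [0.3326, 0.9431, -0.0008], [-0.0017, -0.0002, -1.0]] [ 0.40835006 -0.30236874  0.12124912] 0.007333951336451166
```

View pics/w7c.png

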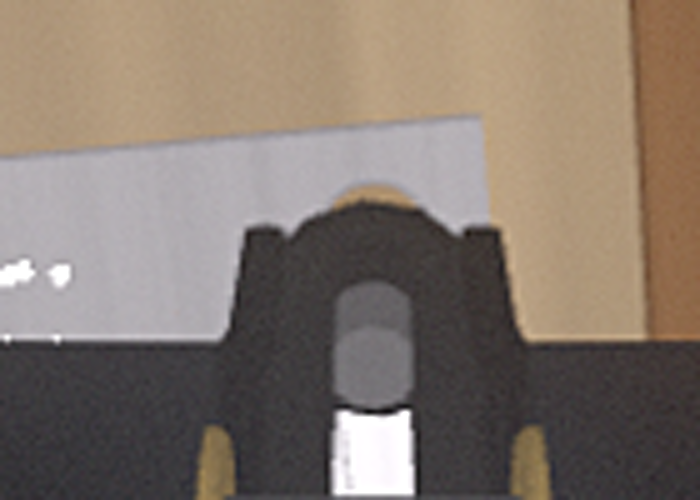

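View pics/s7c.png

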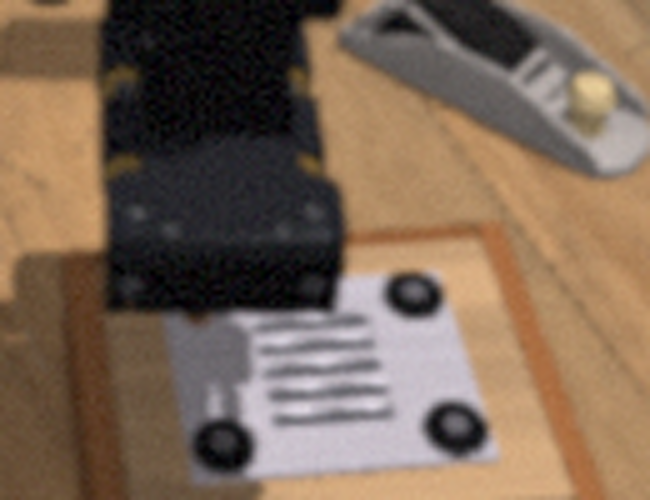

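Call:
carry_out(series=[[0,0,2,0,0,0,-1],[0,0,4,0,0,0,-1],[0,0,6,0,0,0,-1],[0,0,6,0,0,0,-1]])

```text
time: 7.6
position: [0.5185, -0.195, 0.0885]
tool_rot: [0.169, 0.986, -0.0, 0.001]
ft_force: [0.4, -0.1, 0.0]
grip_width: 0.0071
```

```bash
python3 look.py w8;  python3 - <<'E'
from h import *
import pickle
c=pickle.load(open('w8.pkl','rb'))
save('w8c',cv2.resize(c['pixels'][210:310,200:340],None,fx=5,fy=5,interpolation=cv2.INTER_CUBIC))
print(np.mean([robot.camera('wrist') and robot.get_obs()['ft_force'] for _ in range(4)],0))
E
```

```text
[ 0.51858514 -0.19505829  0.08863218] [[-0.9431, 0.3326, 0.0015], [0.3326, 0.9431, -0.0008], [-0.0017, -0.0003, -1.0]] [ 0.71771307  0.0944529  -0.66727202] 0.0071682233681616865
[-0.19663909 -0.18648127 -0.22849949]
```

View pics/w8c.png

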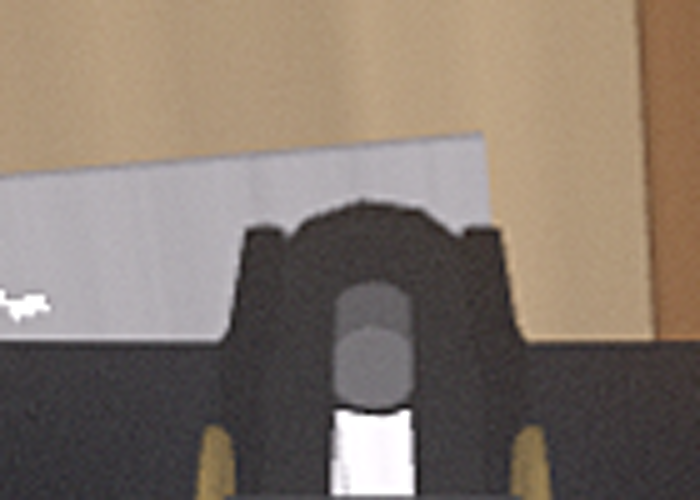

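Call:
carry_out(series=[[0,0,2,0,0,0,-1],[0,0,4,0,0,0,-1],[0,0,6,0,0,0,-1],[0,0,8,0,0,0,-1],[0,0,10,0,0,0,-1],[0,0,11,0,0,0,-1],[0,0,11,0,0,0,-1]])

```text
time: 8.72
position: [0.5187, -0.1951, 0.0777]
tool_rot: [0.169, 0.986, -0.0, 0.001]
ft_force: [1.0, 0.1, -0.9]
grip_width: 0.0075
```

```bash
python3 look.py w9;  python3 - <<'E'
from h import *
import pickle
c=pickle.load(open('w9.pkl','rb'))
save('w9c',cv2.resize(c['pixels'][210:310,200:340],None,fx=5,fy=5,interpolation=cv2.INTER_CUBIC))
print(np.mean([robot.camera('wrist') and robot.get_obs()['ft_force'] for _ in range(4)],0))
E
```

```text
[ 0.51871814 -0.19514162  0.07775655] [[-0.9431, 0.3325, 0.0018], [0.3325, 0.9431, -0.001], [-0.002, -0.0003, -1.0]] [-0.01002099 -0.48193031 -1.05789962] 0.00764114659765645
[ 0.01080815 -0.40222409  0.0341089 ]
```

View pics/w9c.png

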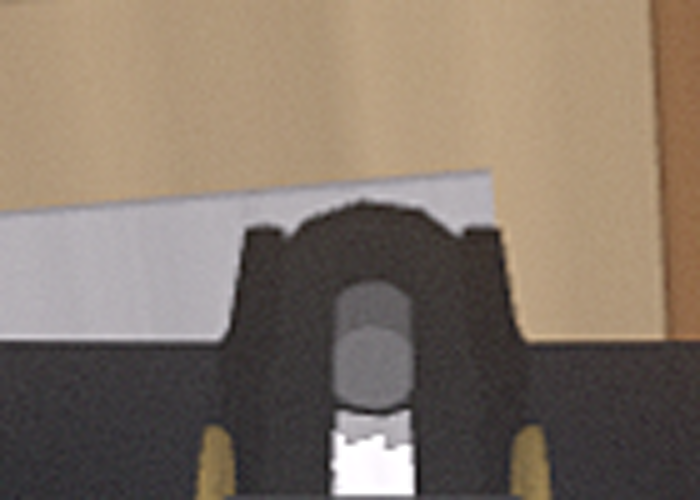

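Call:
carry_out(series=[[0,0,0.7,0,0,0,-1],[0,0,0.7,0,0,0,-0.9],[0,0,0.7,0,0,0,-0.7],[0,0,0.7,0,0,0,-0.5],[0,0,0.7,0,0,0,-0.5],[0,0,-10,0,0,0,-0.5],[0,0,-50,0,0,0,-0.5],[0,0,-70,0,0,0,-0.5]])

```text
time: 9.98
position: [0.5196, -0.1956, 0.1503]
tool_rot: [0.169, 0.986, -0.001, 0.003]
ft_force: [0.3, -0.4, -0.0]
grip_width: 0.0217
```

Call:
carry_out(series=[[0,0,-5,0,0,0,-1],[0,0,-5,0,0,0,-1],[0,0,-5,0,0,0,-1]])

```text
time: 10.35
position: [0.5189, -0.1952, 0.1545]
tool_rot: [0.169, 0.986, -0.001, 0.002]
ft_force: [0.2, 0.3, 0.4]
grip_width: 0.0024
```

```bash
python3 look.py w10;  python3 - <<'E'
from h import *
import pickle
c=pickle.load(open('w10.pkl','rb'))
save('w10c',cv2.resize(c['pixels'][180:310,200:340],None,fx=4,fy=4,interpolation=cv2.INTER_CUBIC))
E
```

```text
[ 0.51886576 -0.19522205  0.15431659] [[-0.9431, 0.3325, 0.0029], [0.3325, 0.9431, -0.0017], [-0.0033, -0.0006, -1.0]] [ 0.01493152 -0.32845655 -0.85830689] 0.0017988552056604145
```

View pics/w10c.png

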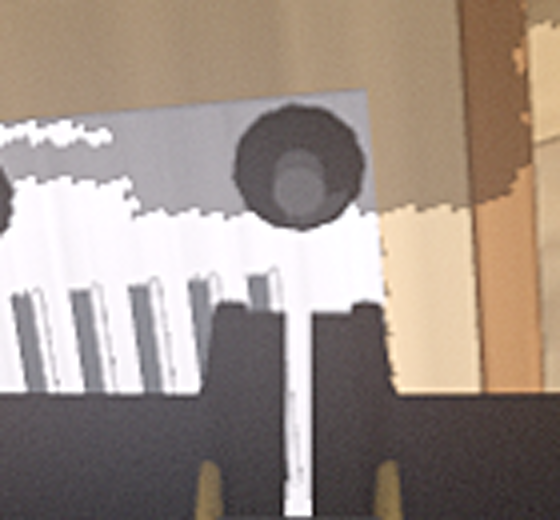

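View pics/w10.png

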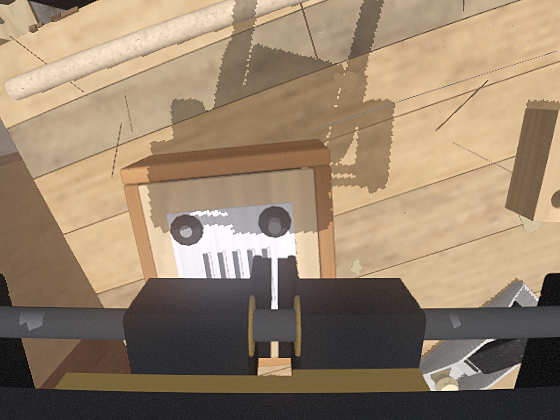

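Call:
carry_out(series=[[0,0,25,0,0,0,-1],[0,0,50,0,0,0,-1],[0,0,63,0,0,0,-1],[0,0,66.5,0,0,0,-1],[0,0,66.5,0,0,0,-1],[0,0,66.5,0,0,0,-1]], force=30)

```text
time: 11.15
position: [0.5196, -0.1957, 0.0886]
tool_rot: [0.169, 0.986, -0.001, 0.002]
ft_force: [0.5, -0.5, 0.3]
grip_width: 0.0004
```

```bash
python3 look.py w11;  python3 - <<'E'
from h import *
import pickle
c=pickle.load(open('w11.pkl','rb'))
save('w11c',cv2.resize(c['pixels'][210:310,200:340],None,fx=5,fy=5,interpolation=cv2.INTER_CUBIC))
E
```

```text
[ 0.51959081 -0.19565223  0.08864581] [[-0.9431, 0.3324, 0.0044], [0.3324, 0.9431, -0.0026], [-0.005, -0.001, -1.0]] [-0.12910977  0.77278537 -0.03233361] 0.00048108783757576216
```

View pics/w11c.png

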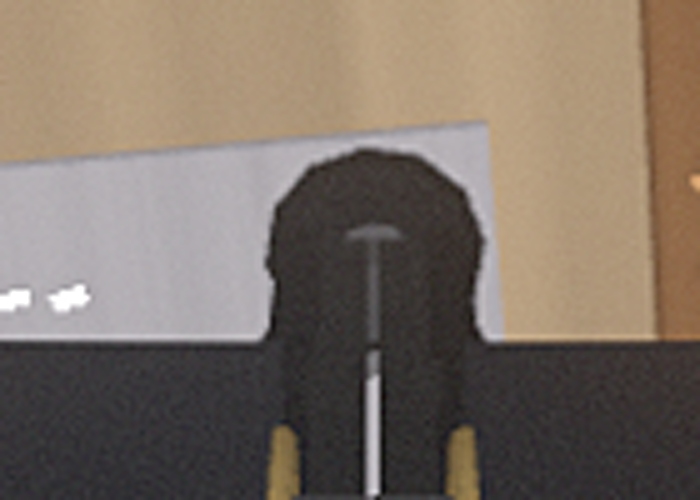

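Call:
carry_out(series=[[0.5,0,1,0,0,0,-1],[1,0,2,0,0,0,-1],[1,0,3,0,0,0,-1],[1,0,4,0,0,0,-1],[1,0,5,0,0,0,-1],[1,0,5,0,0,0,-1]])

```text
time: 11.95
position: [0.5186, -0.1953, 0.0836]
tool_rot: [0.169, 0.986, -0.001, 0.002]
ft_force: [-1.1, 0.6, 2.6]
grip_width: 0.001
```

Contact where expected; panel starting to sink. Continue slowly.

Call:
carry_out(series=[[0,0,1,0,0,0,-1],[0,0,2,0,0,0,-1],[0,0,3,0,0,0,-1],[0,0,4,0,0,0,-1],[0,0,4,0,0,0,-1]])

```text
time: 12.58
position: [0.5187, -0.1953, 0.0796]
tool_rot: [0.169, 0.986, -0.001, 0.002]
ft_force: [-0.9, -0.0, 1.9]
grip_width: 0.0005
```

Call:
carry_out(series=[[0,0,1,0,0,0,-1],[0,0,2,0,0,0,-1],[0,0,3,0,0,0,-1],[0,0,4,0,0,0,-1],[0,0,4,0,0,0,-1]])

```text
time: 13.2
position: [0.5187, -0.1953, 0.0755]
tool_rot: [0.169, 0.986, -0.001, 0.002]
ft_force: [0.1, -0.0, 3.3]
grip_width: 0.0005
```

Call:
carry_out(series=[[0,0,1,0,0,0,-1],[0,0,2,0,0,0,-1],[0,0,3,0,0,0,-1],[0,0,3,0,0,0,-1]])

```text
time: 13.7
position: [0.5186, -0.1953, 0.0724]
tool_rot: [0.169, 0.986, -0.001, 0.002]
ft_force: [-0.3, 0.4, 3.3]
grip_width: 0.0005
```

Call:
carry_out(series=[[0,0,1,0,0,0,-1],[0,0,2,0,0,0,-1],[0,0,3,0,0,0,-1],[0,0,3,0,0,0,-1]])

```text
time: 14.2
position: [0.5187, -0.1953, 0.0699]
tool_rot: [0.169, 0.986, -0.001, 0.002]
ft_force: [-2.2, 0.2, 7.9]
grip_width: 0.0006
```

Call:
carry_out(series=[[0,0,0.8,0,0,0,-1],[0,0,1.6,0,0,0,-1],[0,0,2.4,0,0,0,-1],[0,0,3.2,0,0,0,-1],[0,0,4,0,0,0,-1],[0,0,4.8,0,0,0,-1],[0,0,5.6,0,0,0,-1],[0,0,5.6,0,0,0,-1]])

```text
time: 15.2
position: [0.5187, -0.1953, 0.0649]
tool_rot: [0.169, 0.986, -0.001, 0.002]
ft_force: [-2.3, 0.7, 8.5]
grip_width: 0.0006
```

```bash
python3 look.py w12;  python3 - <<'E'
from h import *
import pickle
c=pickle.load(open('w12.pkl','rb'))
save('w12c',cv2.resize(c['pixels'][210:310,200:340],None,fx=5,fy=5,interpolation=cv2.INTER_CUBIC))
E
```

```text
[ 0.51870075 -0.19532644  0.06493895] [[-0.9432, 0.3323, 0.0043], [0.3323, 0.9432, -0.0027], [-0.005, -0.0011, -1.0]] [-2.04296362  0.76678833  8.76794239] 0.0002968251290720955
```

View pics/w12c.png

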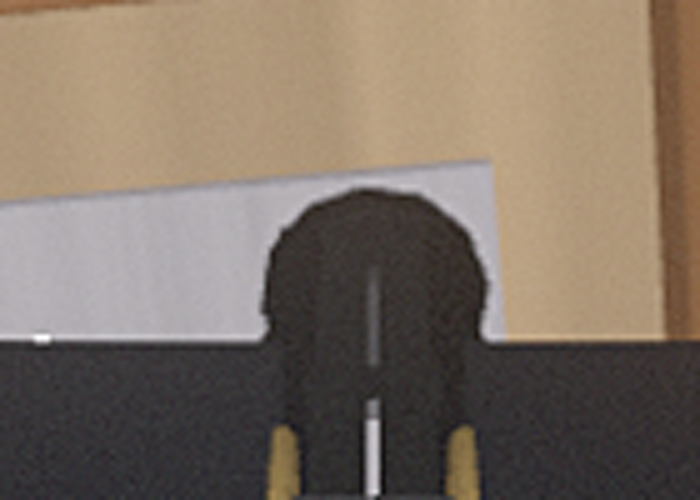

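Call:
carry_out(series=[[0,0,0.8,0,0,0,-1],[0,0,1.6,0,0,0,-1],[0,0,2.4,0,0,0,-1],[0,0,3.2,0,0,0,-1],[0,0,4,0,0,0,-1],[0,0,4,0,0,0,-1]])

```text
time: 16.0
position: [0.5187, -0.1953, 0.0616]
tool_rot: [0.169, 0.986, -0.001, 0.002]
ft_force: [-2.6, 0.9, 8.4]
grip_width: 0.0003
```

Call:
carry_out(series=[[0,0,0.6,0,0,0,-1],[0,0,1.2,0,0,0,-1],[0,0,1.8,0,0,0,-1],[0,0,1.8,0,0,0,-1]])

```text
time: 16.5
position: [0.5187, -0.1953, 0.0604]
tool_rot: [0.168, 0.986, -0.001, 0.002]
ft_force: [-2.6, 1.0, 8.8]
grip_width: 0.0006
```

Call:
carry_out(series=[[0,0,0.4,0,0,0,-1],[0,0,0.8,0,0,0,-1],[0,0,1.1,0,0,0,-1],[0,0,1.1,0,0,0,-1]])

```text
time: 17.0
position: [0.5187, -0.1953, 0.0601]
tool_rot: [0.168, 0.986, -0.001, 0.003]
ft_force: [-1.7, 1.2, 9.5]
grip_width: 0.0005
```

Call:
carry_out(series=[[0,0,0.8,0,0,0,-1],[0,0,1.0,0,0,0,-1],[0,0,1.2,0,0,0,-1],[0,0,1.2,0,0,0,-1]])

```text
time: 17.5
position: [0.5187, -0.1953, 0.0599]
tool_rot: [0.168, 0.986, -0.001, 0.003]
ft_force: [-2.1, 1.3, 11.4]
grip_width: 0.0001
```

Call:
carry_out(series=[[0,0,1.1,0,0,0,-1],[0,0,1.3,0,0,0,-1],[0,0,1.3,0,0,0,-1]])

```text
time: 17.88
position: [0.5187, -0.1953, 0.0597]
tool_rot: [0.168, 0.986, -0.001, 0.003]
ft_force: [-2.7, 0.9, 13.0]
grip_width: 0.0007
```

Force climbs at ~10 N/mm, the bearer's rate, so the pin is bottomed. Rise and look.

Call:
carry_out(series=[[0,0,-2,0,0,0,-1],[0,0,-6,0,0,0,-1],[0,0,-12,0,0,0,-1],[0,0,-20,0,0,0,-1],[0,0,-45,0,0,0,-1],[0,0,-80,0,0,0,-1],[0,0,-100,0,0,0,-1],[0,0,-100,0,0,0,-1]])

```text
time: 18.88
position: [0.5193, -0.1956, 0.1613]
tool_rot: [0.168, 0.986, -0.002, 0.005]
ft_force: [0.3, 0.3, -0.3]
grip_width: 0.0006
```

```bash
python3 look.py w13;  python3 - <<'E'
from h import *
import pickle
c=pickle.load(open('w13.pkl','rb'))
save('w13c',cv2.resize(c['pixels'][170:290,170:310],None,fx=5,fy=5,interpolation=cv2.INTER_CUBIC))
E
```

```text
[ 0.51838062 -0.1950637   0.16009197] [[-0.9433, 0.3318, 0.0064], [0.3318, 0.9433, -0.0043], [-0.0074, -0.002, -1.0]] [-0.33212194 -0.2090582  -0.84328441] 0.0007429247076218091
```

View pics/w13c.png

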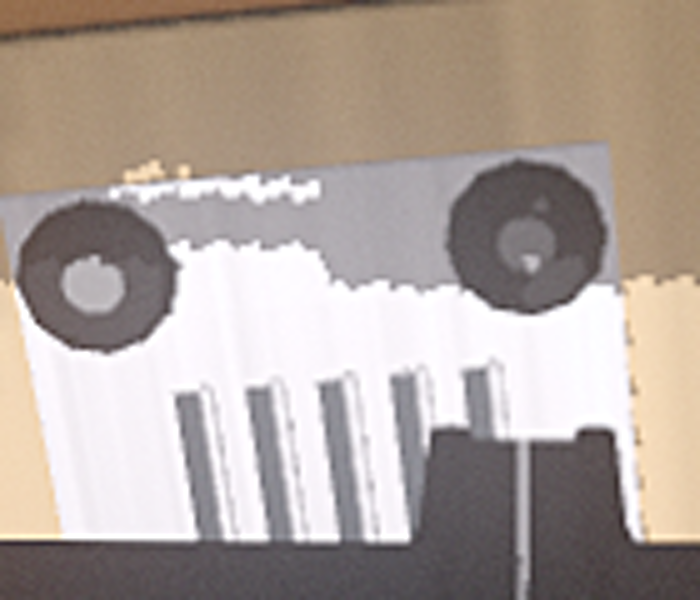

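Run:
```python
from h import *
c=robot.camera('side'); save('s13',c['pixels'])
save('s13c',cv2.resize(c['pixels'][220:375,255:400],None,fx=4,fy=3.8,interpolation=cv2.INTER_CUBIC))
```

```text
(no output)
```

View pics/s13c.png

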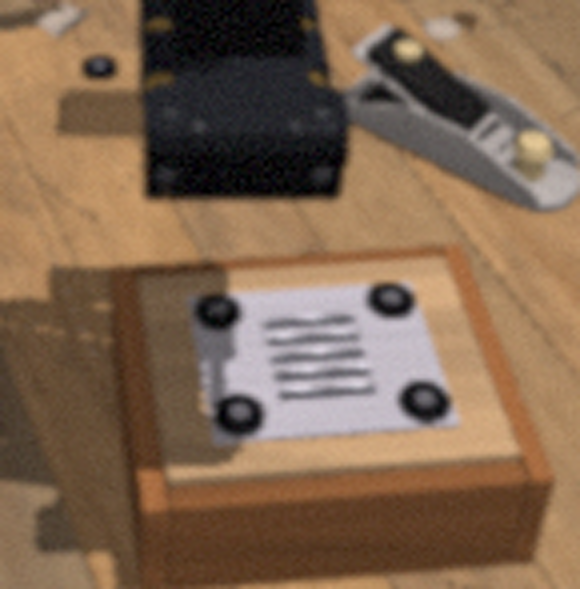

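The side view shows the fourth rivet flat in the plate at crop (217,311), matching the other three. The panel is back at its rest height, and the used rivet is still in the stand at (98,66).

```bash
python3 -c "
from rig import robot
print(robot.hand_in(), robot.get_obs()['time'])"
```

```text
the job is handed in; nothing more can be done
the job is handed in; nothing more can be done
```

The unused rivet is seated in the empty hole and its pin is pressed flush. I handed the job in at about 19 s of the 45 s allowed.

- **Pick and insert:** I took the rivet by its standing pin from the stand nearest the base. It went into the hole with no noticeable resistance. The wrist picture afterwards showed the head on the plate with the pin still up.
- **Press:** I pressed with closed fingertips. The panel sank about 14–15 mm at roughly 2–3 N and landed. The pin then slid in at about 9 N. I stopped at 13 N, the highest force I read and well under the 20 N limit. By then the force was rising at about 10 N per mm, which meant the pin had bottomed.
- **Last checks:** The wrist and side pictures show the pin level with the head and the head matching the set rivets. The panel had sprung back, the used rivet was still in the stand, and the gripper was clear of everything.
- **Disagreements:** The gripper read about 7.3 mm on the 9 mm pin, so I took the pads to be compressing. Position estimates from the cameras differed by about 1 mm, and I averaged them before inserting.

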